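# Line up the turned boxes by size on the drying board

### The job

Line up the four lidded turned boxes on the cork pads of the drying board in order of size: the largest on the pad next to the finished bowl, then each next smaller one, down to the smallest at the other end beside the raw square blank. Stand each box upright in the middle of its own pad, and do not knock over the oil bottle.

Things in the scene. Friction and masses are not known exactly. Their poses are not given: they have to be found in the camera images.
- box_a: The largest of four loose turned wooden boxes of one shape: a plain upright round pale-wood box, 58 mm in diameter and 90 mm high to the lid's edge, with a thin dark seam near the top and a 12 mm dark knob standing 7 mm above that. Lid and box are one solid piece, straight sided; grip it across its diameter. Origin: centre of the underside, z up.
- box_b: The second largest of four loose turned wooden boxes of one shape: a plain upright round pale-wood box, 50 mm in diameter and 74 mm high to the lid's edge, with a thin dark seam near the top and a 12 mm dark knob standing 7 mm above that. Lid and box are one solid piece, straight sided; grip it across its diameter. Origin: centre of the underside, z up.
- box_c: The third largest of four loose turned wooden boxes of one shape: a plain upright round pale-wood box, 42 mm in diameter and 58 mm high to the lid's edge, with a thin dark seam near the top and a 12 mm dark knob standing 7 mm above that. Lid and box are one solid piece, straight sided; grip it across its diameter. Origin: centre of the underside, z up.
- box_d: The smallest of four loose turned wooden boxes of one shape: a plain upright round pale-wood box, 34 mm in diameter and 42 mm high to the lid's edge, with a thin dark seam near the top and a 12 mm dark knob standing 7 mm above that. Lid and box are one solid piece, straight sided; grip it across its diameter. Origin: centre of the underside, z up.
- pad_1: One of four identical round cork pads, 66 mm in diameter and 3 mm thick, fixed in a straight row 85 mm apart on the 20 mm thick dark wooden drying board (100 mm wide, 570 mm long, lying across the table in front of the robot, row along its middle). The pads' numbers say nothing about their order in the row. Origin: centre of the pad's underside, on the board's top; the pad's top is 3 mm higher (23 mm above the table).
- pad_2: One of four identical round cork pads, 66 mm in diameter and 3 mm thick, fixed in a straight row 85 mm apart on the 20 mm thick dark wooden drying board (100 mm wide, 570 mm long, lying across the table in front of the robot, row along its middle). The pads' numbers say nothing about their order in the row. Origin: centre of the pad's underside, on the board's top; the pad's top is 3 mm higher (23 mm above the table).
- pad_3: One of four identical round cork pads, 66 mm in diameter and 3 mm thick, fixed in a straight row 85 mm apart on the 20 mm thick dark wooden drying board (100 mm wide, 570 mm long, lying across the table in front of the robot, row along its middle). The pads' numbers say nothing about their order in the row. Origin: centre of the pad's underside, on the board's top; the pad's top is 3 mm higher (23 mm above the table).
- pad_4: One of four identical round cork pads, 66 mm in diameter and 3 mm thick, fixed in a straight row 85 mm apart on the 20 mm thick dark wooden drying board (100 mm wide, 570 mm long, lying across the table in front of the robot, row along its middle). The pads' numbers say nothing about their order in the row. Origin: centre of the pad's underside, on the board's top; the pad's top is 3 mm higher (23 mm above the table).
- bowl: The finished turned bowl, pale wood, open, 80 mm across the rim and 45 mm high, fixed on one end of the drying board, in line with the pads; its centre is 110 mm from that of the nearest pad. Which end varies; on the other end, at the same distance, is fixed the raw blank, a pale 64 mm square block 45 mm high. Origin: centre of its underside.
- oil: A loose amber glass bottle of finishing oil with a white cap, 42 mm in diameter and 110 mm high, standing on the table among the boxes; it must not be knocked over. Origin: centre of its underside.
Not all that is in view belongs to the job. Leave any yellow look-alike of the box_b alone.

How it is judged:
At the end, for the whole second after the job is handed in: Each box stands upright (within about 7 degrees) on its own pad with its axis within 12 mm of the pad's centre: the largest on the pad nearest the bowl, then the others in falling size away from the bowl; all at rest and released; the oil bottle still stands (((horizontal distance between box_a and pad_1 below 0.012 m and horizontal distance between pad_1 and bowl between 0.07 and 0.152 m) or (horizontal distance between box_a and pad_2 below 0.012 m and horizontal distance between pad_2 and bowl between 0.07 and 0.152 m) or (horizontal distance between box_a and pad_3 below 0.012 m and horizontal distance between pad_3 and bowl between 0.07 and 0.152 m) or (horizontal distance between box_a and pad_4 below 0.012 m and horizontal distance between pad_4 and bowl between 0.07 and 0.152 m)) and height (world z) of box_a between 0.018 and 0.028 m and angle between each of box_a, box_b, box_c, box_d's own z axis and vertical below 0.12 rad and linear speed of each of box_a, box_b, box_c, box_d below 0.02 m/s and angular speed of each of box_a, box_b, box_c, box_d below 0.2 rad/s and ((horizontal distance between box_b and pad_1 below 0.012 m and horizontal distance between pad_1 and bowl between 0.153 and 0.237 m) or (horizontal distance between box_b and pad_2 below 0.012 m and horizontal distance between pad_2 and bowl between 0.153 and 0.237 m) or (horizontal distance between box_b and pad_3 below 0.012 m and horizontal distance between pad_3 and bowl between 0.153 and 0.237 m) or (horizontal distance between box_b and pad_4 below 0.012 m and horizontal distance between pad_4 and bowl between 0.153 and 0.237 m)) and height (world z) of box_b between 0.018 and 0.028 m and ((horizontal distance between box_c and pad_1 below 0.012 m and horizontal distance between pad_1 and bowl between 0.238 and 0.322 m) or (horizontal distance between box_c and pad_2 below 0.012 m and horizontal distance between pad_2 and bowl between 0.238 and 0.322 m) or (horizontal distance between box_c and pad_3 below 0.012 m and horizontal distance between pad_3 and bowl between 0.238 and 0.322 m) or (horizontal distance between box_c and pad_4 below 0.012 m and horizontal distance between pad_4 and bowl between 0.238 and 0.322 m)) and height (world z) of box_c between 0.018 and 0.028 m and ((horizontal distance between box_d and pad_1 below 0.012 m and horizontal distance between pad_1 and bowl between 0.323 and 0.41 m) or (horizontal distance between box_d and pad_2 below 0.012 m and horizontal distance between pad_2 and bowl between 0.323 and 0.41 m) or (horizontal distance between box_d and pad_3 below 0.012 m and horizontal distance between pad_3 and bowl between 0.323 and 0.41 m) or (horizontal distance between box_d and pad_4 below 0.012 m and horizontal distance between pad_4 and bowl between 0.323 and 0.41 m)) and height (world z) of box_d between 0.018 and 0.028 m and angle between oil's own z axis and vertical below 0.3 rad); the robot touches nothing.
It fails at once if the oil bottle is knocked over (angle between oil's own z axis and vertical above 0.6 rad).
It also fails if it takes over 99 s, if anything falls off the work surface, if the arm or the gripper's body presses on something with over 40 N, if the wrist force passes 120 N, or if a joint passes its speed limit or range.

### The arm

A 6-joint arm with a two-finger parallel gripper is mounted at the origin on the work surface. World frame = base frame: x ahead of the robot, y to its left, z up, the work surface at z = 0. Lengths are in m, angles in rad, forces in N, time in s.
With the tool pointing down it reaches from about 0.3 to 0.875 m from the base axis. Payload 6.4 kg.
Tool frame: the origin (TCP) lies on the mounting face of the last link; the fingertips stand 173 mm ahead of it and the grasp point (between the pads) lies 155 mm ahead of it (ctrl.grip_point_offset is the distance from the TCP to the grasp point, in m); z points along the fingers, y is the line along which they close (so a half turn about z gives the same grasp; the last joint's range is limited). The gripper opens to 85 mm and grips with 20 to 120 N. Pads are 22 mm wide; open, the fingers measure 114 mm over their backs; the gripper's body (76 mm by 85 mm) begins 54 mm behind the grasp point. The pads swing forward as they close: fully open they stand 13 mm farther back than shut.
Start: joints at [-1.343, 0.181, 1.607, -0, 1.354, -0.206], TCP at [0.242, -0.522, 0.405] pointing down, gripper open.
Joint ranges: [-2.99, 2.99], [-0.89, 2.07], [0.3, 2.58], [-1.14, 4.28], [0, 2.63], [-3.12, 3.12]. Speed limits (rad/s): [2.57, 2.57, 3.01, 3.14, 3.14, 3.14].

### API

Orientations are given as a unit quaternion [w, x, y, z].
In Python, from bench import status, imaging, ctrl, models gives the robot as it stands.
- The arm moves only by the tool send_rows, never from a script. Its argument "commands" is a list that holds one entry, the list of rows, each a list of 6 numbers: the shift along the tool's x, y, z normalised to -1 to 1, where 1 is 3 cm, then the turn, a rotation vector about the tool's x, y, z normalised to -1 to 1, where 1 is 0.1 rad. A call has 1 to 8 rows; each row shifts and turns the commanded pose from where the row before left it, along the tool's axes as they then stand; what a row does not reach is not made up. A row lasts 1/12 s, in which the tool goes at most 41.7 mm and 7.16 degrees, less where a joint would pass 70% of its speed; a pose out of reach is approached as far as the arm can. A call with a number of a shift or a turn outside -1 to 1 is refused whole. A call with a gripper value outside its range is refused whole. "jaw" is the opening, from 0 (shut) to 1 (fully open), set as the call begins (left out, the last holds). The fingers move at their own pace and stop on an object; the grip force is fixed at half the most. Time passes only in rows, so rows that do not move let the fingers close. It gives the time, the measured TCP pose, the force, the opening and the grip force at its end, in the units of the state.
- status.get_obs(): the state, without advancing time (a new reading comes with each control period).
- imaging.camera(name): name is "scene" or "top" or "wrist"; returns a dict with "image" (480x640x3 uint8, blue, green, red), "depth" (480x640 float32, m along the optical axis (not along the pixel's ray), 0 where there is no reading), "mtx" (3x3 intrinsics, pixels), "pose" (4x4, takes a point from camera to world coordinates). Camera axes: x right, y down, z forward; pixel columns grow to the right and rows downward; lengths in m; the calibration is good to about 2 mm. The wrist camera is an equidistant fisheye: a pixel r from the principal point sees the ray r / f radians off the axis. A picture is of the moment at which its call begins.
- ctrl.hand_in(): hands the job in; it is judged then, once.
Trained networks look in a picture, given as the dict that the camera call returned (one of the last four; its "shot" number tells which), for a name from the list of things; names that differ only in an ending like _2 or _b are one class to them, and where a whole thing is asked for, a point or a joint stands for the part that bears it (a point fixed in the world has none). Each returns a list of dicts, best first, with "confidence" (0 to 1); they miss things now and then, are a little off and sometimes report something else, mostly with a low value. They report only what shows in the picture. A call takes as long as a camera call. They do not tell look-alikes from the thing itself.
- models.recognise(picture, name): "centre" ([column, row] in pixels, amid what is visible of it).
- models.regions_of(picture, name): "region" (480x640 bool, what is visible of it) and "centre" ([column, row] in pixels, amid what is visible of it).
The state is a dict: "time_s": time; "q": joint angles; "dq": joint speeds; "joint_efforts": joint torques, N m; "eef_pos": TCP position; "eef_rot": TCP orientation; "wrist_force": force on the tool from outside, world axes, zero at the start; "torque": the same for the moment, N m; "opening": opening from 0.0 (shut) to 1.0 (fully open); "grasp_force": force on a finger pad.
Only numpy, scipy, OpenCV 4.12 (cv2) and the standard library are available. Lean on these libraries where they do the work, as an engineer would, in place of code of your own. Each camera call takes 0.05 s, during which the arm holds its last target. There are 200 camera calls.

## Working session

There is one attempt and no reset: what is moved stays moved. The work goes in short steps, Python scripts to look and compute and a tool call to move; the robot and the scene stay as the last step left them, time stands still between calls to the robot, and variables do not carry over. Pictures are saved under pics/ and viewed, at most 14 in all, crops included, and the job is handed in when it is done.

Besides the shell and the picture viewer there is one more tool, called after ">>>" as name(argument=value, ...) on one line, values as JSON. send_rows: Moves the arm, as the interface text tells. Its arguments: {"type":"object","properties":{"commands":{"type":"array"},"jaw":{"type":"number"}},"required":["commands"]}

```bash
mkdir -p pics
python3 - <<'E'
from bench import status, imaging, ctrl, models
import cv2,numpy as np
for n in ("scene","top"):
    p=imaging.camera(n); cv2.imwrite(f"pics/{n}0.png",p["image"])
    print(n,p["pose"].round(3).tolist(),p["mtx"].tolist())
print(status.get_obs(),ctrl.grip_point_offset)
E
```

```text
scene [[-0.567, 0.544, -0.618, 1.047], [0.824, 0.371, -0.429, 0.397], [-0.005, -0.753, -0.659, 0.674], [0.0, 0.0, 0.0, 1.0]] [[534.0159094922559, 0.0, 315.12732163645154], [0.0, 534.0159094922559, 242.30092360380792], [0.0, 0.0, 1.0]]
top [[-0.013, -0.999, 0.039, 0.448], [-1.0, 0.013, -0.002, 0.013], [0.002, -0.039, -0.999, 1.017], [0.0, 0.0, 0.0, 1.0]] [[553.3486217791351, 0.0, 313.2803345311336], [0.0, 553.3486217791351, 235.42515715458984], [0.0, 0.0, 1.0]]
{'time_s': 0.1, 'q': array([-1.34329921e+00,  1.81449611e-01,  1.60791341e+00,  2.92091963e-05,
        1.35379853e+00, -2.06292172e-01]), 'dq': array([ 0.00214666, -0.00142365, -0.00251035, -0.00093785,  0.00120633,
        0.00184817]), 'joint_efforts': array([ 5.44780255e-05, -4.45882237e+01, -3.52239203e+01, -2.89629133e-04,
        4.09232540e-03, -7.43180152e-06]), 'eef_pos': array([ 0.2416503 , -0.5215033 ,  0.40388106]), 'eef_rot': array([-7.84555482e-04,  9.76570802e-01,  2.15194921e-01,  5.94188409e-06]), 'wrist_force': array([-0.10110668, -0.68247588, -0.62633043]), 'torque': array([ 0.04541153,  0.01384101, -0.02108576]), 'grasp_force': 0.0, 'opening': 0.9998759680240734} 0.1547
```

View pics/top0.png

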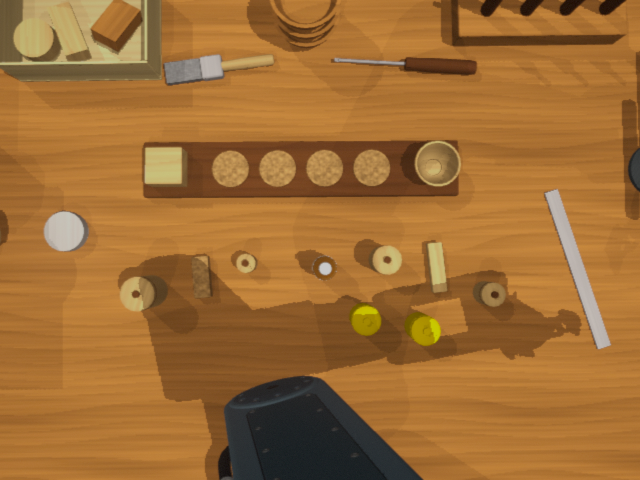

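View pics/scene0.png

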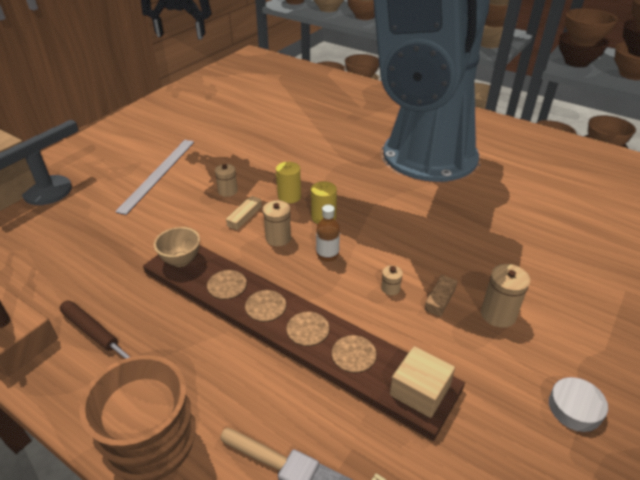

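The top view shows box_a at (138,294), box_d (246,263), oil (325,268), box_b (387,260), box_c (493,295), and yellow look-alikes at (367,320) and (426,331). The pads are at (230/277/324/371,168), the bowl is on the right at (437,163) and the blank on the left. The scene view agrees.

```bash
cat > h.py <<'E'
from bench import status, imaging, ctrl, models
import cv2,numpy as np
def world(p):
    K,T=p["mtx"],p["pose"]; d=p["depth"].astype(float)
    v,u=np.mgrid[:480,:640]
    P=np.stack([(u-K[0,2])/K[0,0]*d,(v-K[1,2])/K[1,1]*d,d],-1)
    W=P@T[:3,:3].T+T[:3,3]; W[d<=0]=np.nan
    return W
def disc(W,c,z,tol=.006,r=22):
    "centroid of the points at height z near pixel c"
    v,u=np.mgrid[:480,:640]
    m=(np.hypot(u-c[0],v-c[1])<r)&(abs(W[...,2]-z)<tol)
    if m.sum()<15: return None
    xy=W[m][:,:2].astype(np.float32); (c2,rad)=cv2.minEnclosingCircle(xy)
    return xy.mean(0).round(4),np.round(c2,4),round(rad*2000),W[m][:,2].mean().round(4),m.sum()
E
python3 - <<'E'
from h import *
p=imaging.camera("top"); W=world(p); s=imaging.camera("scene"); S=world(s)
for n,c,z in [("a",(138,294),.09),("b",(387,260),.074),("c",(493,295),.058),("d",(246,263),.042),("oil",(325,268),.11),("y1",(367,320),.074),("y2",(426,331),.074),("bowl",(437,163),.065),("blank",(164,166),.065),("brick",(201,277),.02),("stick",(437,267),.02)]:
    print(n,*disc(W,c,z,.008,26) or [None], W[c[1],c[0]].round(3))
for n,c,z in [("a",(507,283),.09),("b",(277,208),.074),("c",(225,171),.058),("d",(392,271),.042),("oil",(328,213),.11)]:
    print("S",n,disc(S,c,z,.006,30))
for r in models.regions_of(p,"pad_1"):
    m=r["region"]; print("pad",r["confidence"],np.round(r["centre"]),np.nanmean(W[m],0).round(4))
for r in models.regions_of(s,"pad_1"):
    m=r["region"]; print("S pad",r["confidence"],np.round(r["centre"]),np.nanmean(S[m],0).round(4))
E
```

```text
a [0.3903 0.306 ] [0.3903 0.3075] 60 0.0906 943 [0.39  0.302 0.098]
b [ 0.4414 -0.1132] [ 0.4413 -0.1136] 50 0.0747 658 [ 0.441 -0.113  0.078]
c [ 0.3797 -0.2977] [ 0.3789 -0.2993] 43 0.0585 455 [ 0.379 -0.296  0.066]
d [0.4387 0.1303] [0.4389 0.1311] 34 0.0424 271 [0.439 0.129 0.05 ]
oil [ 0.429  -0.0074] [ 0.4292 -0.0075] 21 0.1111 123 [ 0.429 -0.007  0.109]
y1 [ 0.3393 -0.0765] [ 0.3388 -0.0773] 50 0.0747 665 [ 0.341 -0.077  0.082]
y2 [ 0.3211 -0.1764] [ 0.32   -0.1773] 51 0.0746 685 [ 0.321 -0.176  0.084]
bowl [ 0.6104 -0.2101] [ 0.6071 -0.2051] 80 0.0645 476 [ 0.614 -0.214  0.025]
blank [0.6089 0.2682] [0.6095 0.2688] 88 0.0659 1431 [0.608 0.267 0.066]
brick [0.4148 0.2129] [0.4143 0.2133] 79 0.0228 732 [0.414 0.213 0.026]
stick [ 0.4268 -0.2103] [ 0.4269 -0.2113] 92 0.0209 758 [ 0.427 -0.211  0.021]
S a (array([0.3948, 0.3115], dtype=float32), array([0.3909, 0.3105]), 60, np.float64(0.0884), np.int64(786))
S b (array([ 0.4455, -0.1078], dtype=float32), array([ 0.4453, -0.1102]), 55, np.float64(0.0722), np.int64(352))
S c (array([ 0.3832, -0.292 ], dtype=float32), array([ 0.3823, -0.2945]), 44, np.float64(0.0561), np.int64(173))
S d (array([0.443 , 0.1361], dtype=float32), array([0.4394, 0.1354]), 37, np.float64(0.0405), np.int64(216))
S oil (array([ 0.4307, -0.0032], dtype=float32), array([ 0.4298, -0.0043]), 24, np.float64(0.108), np.int64(82))
pad 0.81 [372. 167.] [ 0.6074 -0.0956  0.0244]
pad 0.77 [228. 168.] [0.6086 0.1592 0.0243]
pad 0.76 [326. 167.] [ 0.6079 -0.0105  0.0243]
pad 0.64 [275. 168.] [0.6083 0.0743 0.0243]
S pad 0.92 [354. 355.] [0.611  0.1637 0.0221]
S pad 0.84 [264. 305.] [ 0.6104 -0.0059  0.0218]
S pad 0.8 [309. 328.] [0.6108 0.0783 0.022 ]
S pad 0.69 [228. 286.] [ 0.6102 -0.0914  0.0217]
S pad 0.37 [279. 224.] [ 0.4536 -0.101   0.0461]
```

>>> send_rows(commands=[[[0, 0, 0.18, 0, 0, -1], [0, 0, 0.18, 0, 0, -1], [0, 0, 0.18, 0, 0, -1], [0, 0, 0.18, 0, 0, -1], [0, 0, 0.18, 0, 0, -1], [0, 0, 0.18, 0, 0, -1], [0, 0, 0.18, 0, 0, -1], [0, 0, 0.18, 0, 0, -1]]], jaw=1)

```text
time_s: 0.97
eef_pos: [0.2417, -0.5217, 0.3611]
eef_rot: [-0.0, 0.814, 0.581, 0.0]
wrist_force: [0.7, 0.5, 0.6]
opening: 0.999
grasp_force: 0.0
```

>>> send_rows(commands=[[[0, 0, 0, 0, 0, -0.84], [0, 0, 0, 0, 0, -0.84], [0, 0, 0, 0, 0, -0.84], [0, 0, 0, 0, 0, -0.85], [0, 0, 0, 0, 0, 0]]])

```text
time_s: 1.38
eef_pos: [0.2417, -0.5217, 0.3614]
eef_rot: [-0.0, 0.706, 0.708, 0.0]
wrist_force: [-0.4, -0.1, 0.8]
opening: 0.999
grasp_force: 0.0
```

>>> send_rows(commands=[[[0.94, 0.58, 0, 0, 0, 0], [0.94, 0.58, 0, 0, 0, 0], [0.94, 0.58, 0, 0, 0, 0], [0.94, 0.58, 0, 0, 0, 0], [0.94, 0.58, 0, 0, 0, 0], [0.94, 0.58, 0, 0, 0, 0], [0.94, 0.58, 0, 0, 0, 0], [0.94, 0.58, 0, 0, 0, 0]]])

```text
time_s: 2.05
eef_pos: [0.3814, -0.2947, 0.3617]
eef_rot: [0.0, 0.708, 0.706, -0.0]
wrist_force: [0.6, -0.2, -0.1]
opening: 1.002
grasp_force: 0.0
```

>>> send_rows(commands=[[[0, 0, 0, 0, 0, 0], [0, 0, 0.5, 0, 0, 0], [0, 0, 0.5, 0, 0, 0]]])

```text
time_s: 2.3
eef_pos: [0.3815, -0.2961, 0.3323]
eef_rot: [0.002, 0.707, 0.707, -0.0]
wrist_force: [0.5, -1.0, -0.2]
opening: 0.998
grasp_force: 0.0
```

Run:
```python
from h import *
p=imaging.camera("wrist"); cv2.imwrite("pics/w1.png",p["image"]); print(p["mtx"].round(1).tolist(),p["pose"].round(3).tolist())
for r in models.recognise(p,"box_c"): print(r)
```

```text
[[371.6, 0.0, 326.0], [0.0, 371.6, 241.6], [0.0, 0.0, 1.0]] [[1.0, -0.001, 0.002, 0.382], [0.0, -0.956, -0.292, -0.222], [0.002, 0.292, -0.956, 0.302], [0.0, 0.0, 0.0, 1.0]]
{'centre': [403.3, 10.8], 'confidence': 0.88}
{'centre': [322.7, 231.1], 'confidence': 0.84}
{'centre': [233.3, 68.0], 'confidence': 0.75}
```

View pics/w1.png

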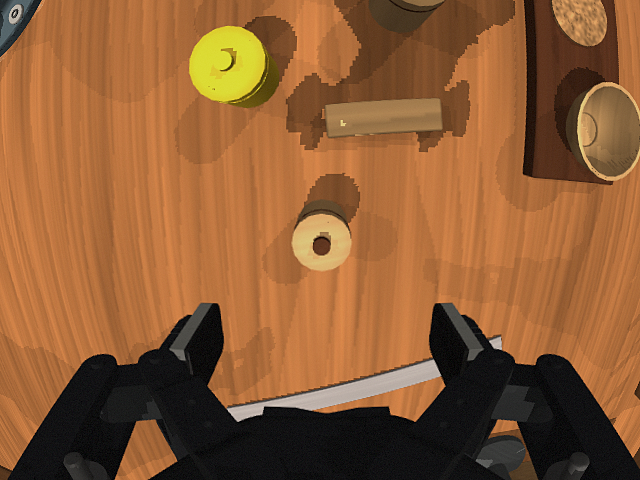

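The wrist view has the box_c knob at (321,245), which gives (0.380,-0.297). That matches, so I'll descend.

>>> send_rows(commands=[[[0, -0.03, 0.8, 0, 0, 0], [0, 0, 0.8, 0, 0, 0], [0, 0, 0.8, 0, 0, 0], [0, 0, 0.8, 0, 0, 0], [0, 0, 0.8, 0, 0, 0], [0, 0, 0.8, 0, 0, 0]]])

```text
time_s: 2.9
eef_pos: [0.3801, -0.2971, 0.1873]
eef_rot: [0.001, 0.708, 0.706, -0.0]
wrist_force: [0.0, 0.1, 0.3]
opening: 0.999
grasp_force: 0.0
```

>>> send_rows(commands=[[[0, 0, 0, 0, 0, 0], [0, 0, 0, 0, 0, 0], [0, 0, 0, 0, 0, 0], [0, 0, 0, 0, 0, 0], [0, 0, 0, 0, 0, 0], [0, 0, 0, 0, 0, 0], [0, 0, 0, 0, 0, 0], [0, 0, 0, 0, 0, 0]]], jaw=0)

```text
time_s: 3.57
eef_pos: [0.3808, -0.2972, 0.1896]
eef_rot: [0.002, 0.707, 0.707, -0.0]
wrist_force: [-1.1, -1.2, 7.2]
opening: 0.478
grasp_force: 61.1
```

>>> send_rows(commands=[[[0, 0, -0.5, 0, 0, 0], [0, 0, -1, 0, 0, 0], [0, 0, -1, 0, 0, 0], [0, 0, -1, 0, 0, 0], [0, 0, -1, 0, 0, 0], [0, 0, -1, 0, 0, 0]]])

```text
time_s: 4.07
eef_pos: [0.3798, -0.2958, 0.355]
eef_rot: [0.001, 0.707, 0.707, -0.0]
wrist_force: [0.2, -0.3, -1.0]
opening: 0.477
grasp_force: 60.6
```

>>> send_rows(commands=[[[0.89, 0.54, 0, 0, 0, 0], [0.89, 0.54, 0, 0, 0, 0], [0.89, 0.54, 0, 0, 0, 0], [0.89, 0.54, 0, 0, 0, 0], [0.89, 0.54, 0, 0, 0, 0], [0.89, 0.54, 0, 0, 0, 0], [0.89, 0.54, 0, 0, 0, 0]]])

```text
time_s: 4.65
eef_pos: [0.4939, -0.1077, 0.3536]
eef_rot: [0.001, 0.707, 0.707, 0.0]
wrist_force: [-0.2, -1.5, -0.1]
opening: 0.478
grasp_force: 60.7
```

>>> send_rows(commands=[[[0.89, 0.54, 0, 0, 0, 0], [0.89, 0.54, 0, 0, 0, 0], [0.89, 0.54, 0, 0, 0, 0], [0.89, 0.54, 0, 0, 0, 0], [0.89, 0.54, 0, 0, 0, 0], [0.89, 0.54, 0, 0, 0, 0], [0.89, 0.54, 0, 0, 0, 0], [0, 0, 0, 0, 0, 0]]])

```text
time_s: 5.32
eef_pos: [0.6083, 0.0819, 0.3536]
eef_rot: [0.0, 0.706, 0.708, 0.002]
wrist_force: [-0.6, -0.6, -0.5]
opening: 0.48
grasp_force: 60.8
```

>>> send_rows(commands=[[[-0.18, 0.02, 0.9, 0, 0, 0], [0, 0, 0.9, 0, 0, 0], [0, 0, 0.9, 0, 0, 0], [0, 0, 0.9, 0, 0, 0], [0, 0, 0.5, 0, 0, 0], [0, 0, 0.3, 0, 0, 0], [0, 0, 0, 0, 0, 0]]])

```text
time_s: 5.9
eef_pos: [0.6064, 0.0721, 0.2188]
eef_rot: [-0.001, 0.707, 0.707, -0.001]
wrist_force: [-0.4, 0.4, -1.1]
opening: 0.477
grasp_force: 60.8
```

Run:
```python
from h import *
s=imaging.camera("scene"); cv2.imwrite("pics/s1.png",cv2.resize(s["image"][180:420,150:480],None,fx=2,fy=2)); print(status.get_obs()["eef_pos"])
```

```text
[0.60721968 0.07206748 0.22043908]
```

View pics/s1.png

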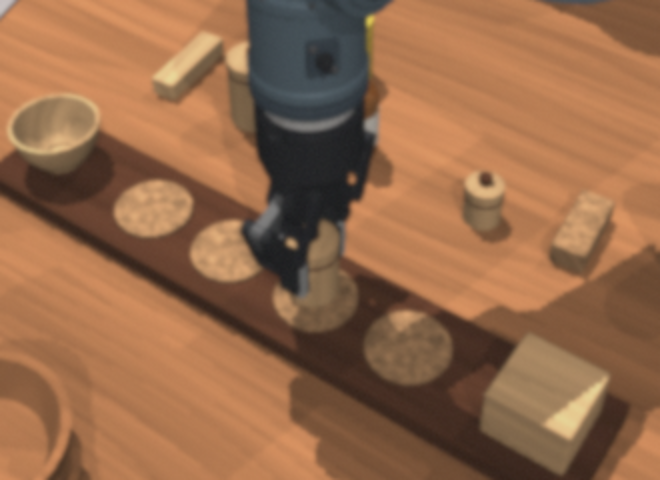

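Box_c is over its pad at about (320,280) in the crop, and I'll correct by a few mm and lower it.

>>> send_rows(commands=[[[0.15, 0.06, 0.1, 0, 0, 0], [0, 0, 0.1, 0, 0, 0], [0, 0, 0.03, 0, 0, 0], [0, 0, 0, 0, 0, 0]]])

```text
time_s: 6.28
eef_pos: [0.6094, 0.0769, 0.2142]
eef_rot: [0.0, 0.707, 0.707, 0.0]
wrist_force: [-0.2, 0.2, -1.0]
opening: 0.476
grasp_force: 60.8
```

>>> send_rows(commands=[[[0, 0, 0.03, 0, 0, 0], [0, 0, 0, 0, 0, 0], [0, 0, 0, 0, 0, 0], [0, 0, 0, 0, 0, 0], [0, 0, 0, 0, 0, 0], [0, 0, 0, 0, 0, 0]]], jaw=1)

```text
time_s: 6.78
eef_pos: [0.6092, 0.0767, 0.2128]
eef_rot: [0.0, 0.707, 0.707, 0.0]
wrist_force: [-0.5, 0.0, -0.4]
opening: 0.997
grasp_force: 0.0
```

>>> send_rows(commands=[[[0, 0, -0.6, 0, 0, 0], [0, 0, -1, 0, 0, 0], [0, 0, -1, 0, 0, 0], [0, 0, -1, 0, 0, 0], [0, 0, -1, 0, 0, 0], [0, 0, 0, 0, 0, 0], [0, 0, 0, 0, 0, 0]]])

```text
time_s: 7.37
eef_pos: [0.6099, 0.0767, 0.3533]
eef_rot: [0.002, 0.707, 0.707, 0.002]
wrist_force: [-0.1, -0.8, -0.6]
opening: 1.0
grasp_force: 0.0
```

>>> send_rows(commands=[[[0.31, -0.94, 0, 0, 0, 0], [0.31, -0.94, 0, 0, 0, 0], [0.31, -0.94, 0, 0, 0, 0], [0.31, -0.94, 0, 0, 0, 0], [0.31, -0.94, 0, 0, 0, 0], [0.31, -0.94, 0, 0, 0, 0], [0, 0, 0, 0, 0, 0], [0, 0, 0, 0, 0, 0]]])

```text
time_s: 8.03
eef_pos: [0.4385, 0.133, 0.3494]
eef_rot: [-0.001, 0.707, 0.708, -0.001]
wrist_force: [0.6, -0.7, -0.0]
opening: 0.997
grasp_force: 0.0
```

```bash
cat >> h.py <<'E'
def wrist_xy(z,hint):
    "knob-and-lid position from the wrist fisheye: centres of class box projected at height z"
    p=imaging.camera("wrist"); K,T=p["mtx"],p["pose"]
    for r in models.recognise(p,"box_a"):
        d=(np.array(r["centre"])-K[:2,2])/K[0,0]; a=np.hypot(*d)
        v=T[:3,:3]@np.array([*(d/a*np.sin(a)),np.cos(a)]); 
        w=T[:3,3]+v*(z-T[2,3])/v[2]
        if np.hypot(*(w[:2]-hint))<.05: print("wrist",w.round(4),r["confidence"])
    return p
E
python3 - <<'E'
from h import *
wrist_xy(.042,np.array([.44,.133]))
p=imaging.camera("top"); W=world(p); s=imaging.camera("scene"); S=world(s)
for r in models.recognise(p,"box_c"):
    c=r["centre"]; print("T",np.round(c),disc(W,c,.081,.006))
for r in models.recognise(s,"box_c"):
    c=r["centre"]; print("S",np.round(c),disc(S,c,.081,.006,30))
print(status.get_obs()["eef_pos"])
E
```

```text
wrist [0.4403 0.1378 0.042 ] 0.95
T [384. 260.] (array([ 0.4415, -0.114 ], dtype=float32), array([ 0.4412, -0.1128]), 49, np.float64(0.077), np.int64(308))
T [422. 330.] (array([ 0.3207, -0.1769], dtype=float32), array([ 0.3205, -0.1771]), 47, np.float64(0.0771), np.int64(296))
T [363. 317.] (array([ 0.3383, -0.0769], dtype=float32), array([ 0.3382, -0.077 ]), 47, np.float64(0.077), np.int64(315))
T [274. 166.] (array([0.609 , 0.0748], dtype=float32), array([0.6099, 0.075 ]), 42, np.float64(0.0814), np.int64(434))
S [281. 222.] (array([ 0.4432, -0.1094], dtype=float32), array([ 0.4421, -0.1071]), 32, np.float64(0.0781), np.int64(36))
S [309. 316.] (array([0.6134, 0.0802], dtype=float32), array([0.6115, 0.0789]), 43, np.float64(0.0797), np.int64(460))
S [504. 294.] (array([0.4077, 0.3127], dtype=float32), array([0.3914, 0.3099]), 61, np.float64(0.0823), np.int64(321))
S [392. 280.] None
S [288. 179.] (array([ 0.3866, -0.1395], dtype=float32), array([ 0.3811, -0.1426]), 149, np.float64(0.0783), np.int64(50))
S [324. 197.] (array([ 0.4156, -0.0161], dtype=float32), array([ 0.3844, -0.0376]), 143, np.float64(0.0803), np.int64(135))
S [265. 305.] (array([0.6221, 0.0634], dtype=float32), array([0.6219, 0.0641]), 16, np.float64(0.0777), np.int64(16))
[0.44077351 0.13217558 0.3504647 ]
```

Box_c sits on its pad to within 1 mm. Next I descend on box_d.

>>> send_rows(commands=[[[0.03, 0, 0.94, 0, 0, 0], [0, 0, 0.94, 0, 0, 0], [0, 0, 0.94, 0, 0, 0], [0, 0, 0.94, 0, 0, 0], [0, 0, 0.94, 0, 0, 0], [0, 0, 0.94, 0, 0, 0], [0, 0, 0, 0, 0, 0]]])

```text
time_s: 8.92
eef_pos: [0.4376, 0.1329, 0.1765]
eef_rot: [-0.003, 0.707, 0.707, -0.004]
wrist_force: [-0.8, 0.3, 0.3]
opening: 1.001
grasp_force: 0.0
```

>>> send_rows(commands=[[[0, 0, 0, 0, 0, 0], [0, 0, 0, 0, 0, 0], [0, 0, 0, 0, 0, 0], [0, 0, 0, 0, 0, 0], [0, 0, 0, 0, 0, 0], [0, 0, 0, 0, 0, 0], [0, 0, 0, 0, 0, 0], [0, 0, 0, 0, 0, 0]]], jaw=0)

```text
time_s: 9.58
eef_pos: [0.4411, 0.1335, 0.1835]
eef_rot: [0.001, 0.707, 0.707, 0.001]
wrist_force: [-0.8, -1.3, 7.8]
opening: 0.377
grasp_force: 59.0
```

>>> send_rows(commands=[[[0, 0, -0.5, 0, 0, 0], [0, 0, -1, 0, 0, 0], [0, 0, -1, 0, 0, 0], [0, 0, -1, 0, 0, 0], [0, 0, -0.5, 0, 0, 0]]])

```text
time_s: 10.0
eef_pos: [0.441, 0.1336, 0.3062]
eef_rot: [0.002, 0.707, 0.707, 0.003]
wrist_force: [0.9, -0.1, -0.5]
opening: 0.379
grasp_force: 59.6
```

>>> send_rows(commands=[[[0.16, 0.93, 0, 0, 0, 0], [0.16, 0.93, 0, 0, 0, 0], [0.16, 0.93, 0, 0, 0, 0], [0.16, 0.93, 0, 0, 0, 0], [0.16, 0.93, 0, 0, 0, 0], [0.16, 0.93, 0, 0, 0, 0], [0, 0, 0, 0, 0, 0], [0, 0, 0, 0, 0, 0]]])

```text
time_s: 10.67
eef_pos: [0.6082, 0.1623, 0.3021]
eef_rot: [0.0, 0.707, 0.707, 0.0]
wrist_force: [-0.4, 0.5, -0.6]
opening: 0.378
grasp_force: 59.8
```

>>> send_rows(commands=[[[0, 0, 0.8, 0, 0, 0], [0, 0, 0.8, 0, 0, 0], [0, 0, 0.5, 0, 0, 0], [0, 0, 0.3, 0, 0, 0], [0, 0, 0, 0, 0, 0], [0, 0, 0, 0, 0, 0], [0, 0, 0, 0, 0, 0]]])

```text
time_s: 11.25
eef_pos: [0.6078, 0.1623, 0.2312]
eef_rot: [0.001, 0.707, 0.707, 0.001]
wrist_force: [-0.6, -1.2, -1.2]
opening: 0.38
grasp_force: 59.8
```

Remaining drop is 0.2312 − 0.2072 = 24 mm.

>>> send_rows(commands=[[[-0.02, 0.04, 0.4, 0, 0, 0], [0, 0, 0.2, 0, 0, 0], [0, 0, 0.1, 0, 0, 0], [0, 0, 0.05, 0, 0, 0], [0, 0, 0, 0, 0, 0], [0, 0, 0, 0, 0, 0]]])

```text
time_s: 11.75
eef_pos: [0.6086, 0.1616, 0.2068]
eef_rot: [-0.0, 0.707, 0.707, -0.0]
wrist_force: [0.1, 0.2, -1.1]
opening: 0.379
grasp_force: 59.8
```

>>> send_rows(commands=[[[0, 0, 0.02, 0, 0, 0], [0, 0, 0, 0, 0, 0], [0, 0, 0, 0, 0, 0], [0, 0, 0, 0, 0, 0], [0, 0, 0, 0, 0, 0], [0, 0, 0, 0, 0, 0]]], jaw=1)

```text
time_s: 12.25
eef_pos: [0.6086, 0.1617, 0.2064]
eef_rot: [0.0, 0.707, 0.707, 0.0]
wrist_force: [0.2, 0.3, 0.2]
opening: 1.003
grasp_force: 0.0
```

>>> send_rows(commands=[[[0, 0, -0.6, 0, 0, 0], [0, 0, -1, 0, 0, 0], [0, 0, -1, 0, 0, 0], [0, 0, -1, 0, 0, 0], [0, 0, -1, 0, 0, 0], [0, 0, -0.5, 0, 0, 0], [0, 0, 0, 0, 0, 0]]])

```text
time_s: 12.83
eef_pos: [0.6099, 0.1618, 0.3648]
eef_rot: [0.003, 0.707, 0.707, 0.003]
wrist_force: [0.0, -0.3, 0.7]
opening: 1.0
grasp_force: 0.0
```

>>> send_rows(commands=[[[-0.91, -0.55, 0, 0, 0, 0], [-0.91, -0.55, 0, 0, 0, 0], [-0.91, -0.55, 0, 0, 0, 0], [-0.91, -0.55, 0, 0, 0, 0], [-0.91, -0.55, 0, 0, 0, 0]]])

```text
time_s: 13.25
eef_pos: [0.5247, 0.0243, 0.358]
eef_rot: [-0.001, 0.707, 0.707, -0.001]
wrist_force: [0.1, -0.0, -0.0]
opening: 1.001
grasp_force: 0.0
```

>>> send_rows(commands=[[[-0.91, -0.55, 0, 0, 0, 0], [-0.91, -0.55, 0, 0, 0, 0], [-0.91, -0.55, 0, 0, 0, 0], [-0.91, -0.55, 0, 0, 0, 0], [-0.91, -0.55, 0, 0, 0, 0], [0, 0, 0, 0, 0, 0], [0, 0, 0, 0, 0, 0], [0, 0, 0, 0, 0, 0]]])

```text
time_s: 13.92
eef_pos: [0.4435, -0.1112, 0.3587]
eef_rot: [-0.001, 0.707, 0.707, 0.0]
wrist_force: [0.4, 1.8, -0.0]
opening: 0.999
grasp_force: 0.0
```

Run:
```python
from h import *
p=wrist_xy(.074,np.array([.443,-.111])); cv2.imwrite("pics/w2.png",p["image"])
p=imaging.camera("top"); W=world(p)
print("d",disc(W,(228,166),.065,.006)," oil",disc(W,(325,268),.11),status.get_obs()["eef_pos"])
```

```text
wrist [ 0.4436 -0.1059  0.074 ] 0.61
d (array([0.6081, 0.1586], dtype=float32), array([0.6086, 0.159 ]), 34, np.float64(0.0654), np.int64(262))  oil (array([ 0.4289, -0.0074], dtype=float32), array([ 0.4292, -0.0075]), 20, np.float64(0.1112), np.int64(121)) [ 0.44393378 -0.11045794  0.3590228 ]
```

View pics/w2.png

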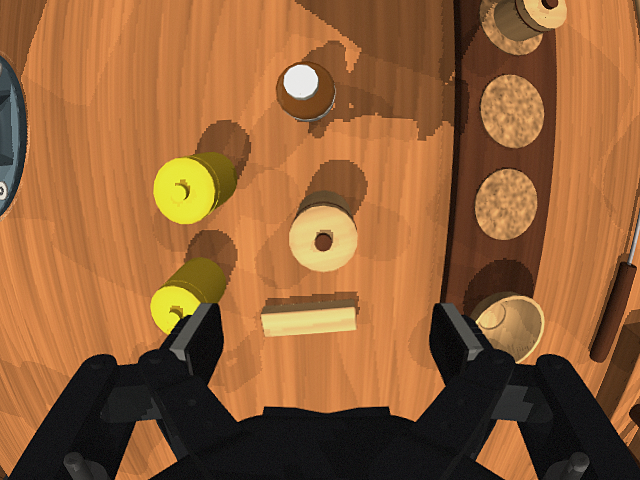

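Box_b lies centred ahead of the gripper at (323,238), with the yellow decoys and the oil clear of it, and box_d is well placed.

>>> send_rows(commands=[[[-0.03, -0.03, 0.9, 0, 0, 0], [0, 0, 0.9, 0, 0, 0], [0, 0, 0.9, 0, 0, 0], [0, 0, 0.9, 0, 0, 0], [0, 0, 0.9, 0, 0, 0], [0, 0, 0.8, 0, 0, 0], [0, 0, 0, 0, 0, 0], [0, 0, 0, 0, 0, 0]]])

```text
time_s: 14.73
eef_pos: [0.4424, -0.1112, 0.1994]
eef_rot: [-0.002, 0.707, 0.708, -0.0]
wrist_force: [0.7, -0.1, 0.6]
opening: 1.002
grasp_force: 0.0
```

>>> send_rows(commands=[[[0, 0, 0, 0, 0, 0], [0, 0, 0, 0, 0, 0], [0, 0, 0, 0, 0, 0], [0, 0, 0, 0, 0, 0], [0, 0, 0, 0, 0, 0], [0, 0, 0, 0, 0, 0], [0, 0, 0, 0, 0, 0], [0, 0, 0, 0, 0, 0]]], jaw=0)

```text
time_s: 15.4
eef_pos: [0.4436, -0.1126, 0.2024]
eef_rot: [0.002, 0.707, 0.707, 0.001]
wrist_force: [-0.9, 1.5, 7.2]
opening: 0.574
grasp_force: 61.4
```

>>> send_rows(commands=[[[0, 0, -0.5, 0, 0, 0], [0, 0, -1, 0, 0, 0], [0, 0, -1, 0, 0, 0], [0, 0, -1, 0, 0, 0], [0, 0, -1, 0, 0, 0], [0, 0, -0.5, 0, 0, 0], [0, 0, 0, 0, 0, 0]]])

```text
time_s: 15.98
eef_pos: [0.4439, -0.1129, 0.3556]
eef_rot: [0.005, 0.707, 0.707, 0.001]
wrist_force: [0.6, -0.5, 0.1]
opening: 0.573
grasp_force: 62.3
```

>>> send_rows(commands=[[[0.57, 0.92, 0, 0, 0, 0], [0.57, 0.92, 0, 0, 0, 0], [0.57, 0.92, 0, 0, 0, 0], [0.57, 0.92, 0, 0, 0, 0], [0.57, 0.92, 0, 0, 0, 0], [0.57, 0.92, 0, 0, 0, 0], [0, 0, 0, 0, 0, 0], [0, 0, 0, 0, 0, 0]]])

```text
time_s: 16.65
eef_pos: [0.6087, -0.0086, 0.3487]
eef_rot: [-0.001, 0.706, 0.708, -0.001]
wrist_force: [-0.8, -0.6, -1.3]
opening: 0.576
grasp_force: 62.6
```

>>> send_rows(commands=[[[0, 0, 0.9, 0, 0, 0], [0, 0, 0.9, 0, 0, 0], [0, 0, 0.9, 0, 0, 0], [0, 0, 0.5, 0, 0, 0], [0, 0, 0, 0, 0, 0], [0, 0, 0, 0, 0, 0], [0, 0, 0, 0, 0, 0]]])

```text
time_s: 17.23
eef_pos: [0.6085, -0.0102, 0.2556]
eef_rot: [0.001, 0.707, 0.707, 0.0]
wrist_force: [-0.5, 0.0, 0.1]
opening: 0.571
grasp_force: 62.5
```

Remaining drop is 0.2556 − 0.2262 ≈ 29 mm.

>>> send_rows(commands=[[[0.04, 0, 0.5, 0, 0, 0], [0, 0, 0.3, 0, 0, 0], [0, 0, 0.1, 0, 0, 0], [0, 0, 0.06, 0, 0, 0], [0, 0, 0, 0, 0, 0], [0, 0, 0, 0, 0, 0]]])

```text
time_s: 17.73
eef_pos: [0.6086, -0.0086, 0.2262]
eef_rot: [0.0, 0.707, 0.707, 0.0]
wrist_force: [0.0, 1.0, -1.3]
opening: 0.572
grasp_force: 62.6
```

>>> send_rows(commands=[[[0, 0, 0.02, 0, 0, 0], [0, 0, 0, 0, 0, 0], [0, 0, 0, 0, 0, 0], [0, 0, 0, 0, 0, 0], [0, 0, 0, 0, 0, 0], [0, 0, 0, 0, 0, 0]]], jaw=1)

```text
time_s: 18.23
eef_pos: [0.6083, -0.0085, 0.2251]
eef_rot: [0.0, 0.707, 0.707, 0.0]
wrist_force: [-0.2, 0.0, 0.3]
opening: 1.0
grasp_force: 0.0
```

>>> send_rows(commands=[[[0, 0, -0.6, 0, 0, 0], [0, 0, -1, 0, 0, 0], [0, 0, -1, 0, 0, 0], [0, 0, -1, 0, 0, 0], [0, 0, -1, 0, 0, 0], [0, 0, -0.5, 0, 0, 0], [0, 0, 0, 0, 0, 0]]])

```text
time_s: 18.82
eef_pos: [0.6095, -0.0086, 0.3832]
eef_rot: [0.004, 0.707, 0.707, 0.002]
wrist_force: [0.6, -1.4, 0.2]
opening: 0.998
grasp_force: 0.0
```

>>> send_rows(commands=[[[0.88, -0.6, 0, 0, 0, 0], [0.88, -0.6, 0, 0, 0, 0], [0.88, -0.6, 0, 0, 0, 0], [0.88, -0.6, 0, 0, 0, 0], [0.88, -0.6, 0, 0, 0, 0], [0.88, -0.6, 0, 0, 0, 0]]])

```text
time_s: 19.32
eef_pos: [0.4989, 0.1509, 0.3766]
eef_rot: [-0.001, 0.707, 0.707, -0.001]
wrist_force: [0.7, 0.4, -0.6]
opening: 1.001
grasp_force: 0.0
```

>>> send_rows(commands=[[[0.88, -0.6, 0, 0, 0, 0], [0.88, -0.6, 0, 0, 0, 0], [0.88, -0.61, 0, 0, 0, 0], [0.88, -0.61, 0, 0, 0, 0], [0.88, -0.61, 0, 0, 0, 0], [0.88, -0.61, 0, 0, 0, 0], [0, 0, 0, 0, 0, 0], [0, 0, 0, 0, 0, 0]]])

```text
time_s: 19.98
eef_pos: [0.3898, 0.3093, 0.3769]
eef_rot: [-0.0, 0.706, 0.708, -0.001]
wrist_force: [0.4, 0.5, 0.4]
opening: 1.003
grasp_force: 0.0
```

Run:
```python
from h import *
wrist_xy(.09,np.array([.391,.3085]))
p=imaging.camera("top"); W=world(p)
print("b",disc(W,(327,165),.097,.006)," a",disc(W,(138,294),.09),status.get_obs()["eef_pos"])
```

```text
wrist [0.3916 0.3163 0.09  ] 0.55
b (array([ 0.6083, -0.0097], dtype=float32), array([ 0.6093, -0.0095]), 50, np.float64(0.0976), np.int64(651))  a (array([0.3903, 0.3063], dtype=float32), array([0.39  , 0.3075]), 59, np.float64(0.0906), np.int64(909)) [0.39154849 0.30765564 0.37741297]
```

>>> send_rows(commands=[[[0.02, -0.01, 0.9, 0, 0, 0], [0, 0, 0.9, 0, 0, 0], [0, 0, 0.9, 0, 0, 0], [0, 0, 0.9, 0, 0, 0], [0, 0, 0.9, 0, 0, 0], [0, 0, 0.7, 0, 0, 0], [0, 0, 0.37, 0, 0, 0], [0, 0, 0, 0, 0, 0]]])

```text
time_s: 20.8
eef_pos: [0.3904, 0.3075, 0.2083]
eef_rot: [-0.001, 0.708, 0.706, -0.003]
wrist_force: [-1.0, 0.5, 0.4]
opening: 1.001
grasp_force: 0.0
```

>>> send_rows(commands=[[[0, 0, 0, 0, 0, 0], [0, 0, 0, 0, 0, 0], [0, 0, 0, 0, 0, 0], [0, 0, 0, 0, 0, 0], [0, 0, 0, 0, 0, 0], [0, 0, 0, 0, 0, 0], [0, 0, 0, 0, 0, 0], [0, 0, 0, 0, 0, 0]]], jaw=0)

```text
time_s: 21.47
eef_pos: [0.3919, 0.3094, 0.2128]
eef_rot: [0.001, 0.707, 0.707, 0.002]
wrist_force: [-0.1, -1.1, 6.3]
opening: 0.664
grasp_force: 64.4
```

>>> send_rows(commands=[[[0, 0, -0.5, 0, 0, 0], [0, 0, -1, 0, 0, 0], [0, 0, -1, 0, 0, 0], [0, 0, -1, 0, 0, 0], [0, 0, -1, 0, 0, 0], [0, 0, -1, 0, 0, 0], [0, 0, 0, 0, 0, 0]]])

```text
time_s: 22.05
eef_pos: [0.3922, 0.3099, 0.383]
eef_rot: [0.002, 0.707, 0.707, 0.006]
wrist_force: [1.7, 0.5, -0.4]
opening: 0.665
grasp_force: 64.3
```

>>> send_rows(commands=[[[-0.84, 0.45, 0, 0, 0, 0], [-0.84, 0.45, 0, 0, 0, 0], [-0.84, 0.45, 0, 0, 0, 0], [-0.84, 0.45, 0, 0, 0, 0], [-0.84, 0.45, 0, 0, 0, 0], [-0.84, 0.45, 0, 0, 0, 0], [-0.84, 0.45, 0, 0, 0, 0], [-0.84, 0.45, 0, 0, 0, 0]]])

```text
time_s: 22.72
eef_pos: [0.4989, 0.1061, 0.3756]
eef_rot: [-0.0, 0.707, 0.707, -0.0]
wrist_force: [1.1, 0.1, -1.3]
opening: 0.664
grasp_force: 64.3
```

>>> send_rows(commands=[[[-0.84, 0.45, 0, 0, 0, 0], [-0.84, 0.45, 0, 0, 0, 0], [-0.84, 0.45, 0, 0, 0, 0], [-0.84, 0.45, 0, 0, 0, 0], [-0.84, 0.45, 0, 0, 0, 0], [-0.84, 0.45, 0, 0, 0, 0], [-0.84, 0.45, 0, 0, 0, 0], [-0.84, 0.45, 0, 0, 0, 0]]])

```text
time_s: 23.38
eef_pos: [0.607, -0.0954, 0.3754]
eef_rot: [-0.0, 0.707, 0.707, -0.0]
wrist_force: [0.3, 0.5, -0.3]
opening: 0.664
grasp_force: 64.3
```

>>> send_rows(commands=[[[0, 0, 0, 0, 0, 0], [0, 0, 0, 0, 0, 0], [0, 0, 0, 0, 0, 0], [0, 0, 0, 0, 0, 0], [0, 0, 0, 0, 0, 0], [0, 0, 0, 0, 0, 0]]])

```text
time_s: 23.88
eef_pos: [0.6066, -0.0933, 0.376]
eef_rot: [0.0, 0.707, 0.708, 0.0]
wrist_force: [-0.3, 0.5, -0.7]
opening: 0.663
grasp_force: 64.4
```

>>> send_rows(commands=[[[0, 0.05, 0.9, 0, 0, 0], [0, 0, 0.9, 0, 0, 0], [0, 0, 0.9, 0, 0, 0], [0, 0, 0.8, 0, 0, 0], [0, 0, 0.5, 0, 0, 0], [0, 0, 0, 0, 0, 0], [0, 0, 0, 0, 0, 0], [0, 0, 0, 0, 0, 0]]])

```text
time_s: 24.55
eef_pos: [0.6089, -0.0941, 0.2574]
eef_rot: [0.001, 0.707, 0.707, 0.0]
wrist_force: [0.2, 0.1, -1.5]
opening: 0.665
grasp_force: 64.4
```

>>> send_rows(commands=[[[0, 0, 0.3, 0, 0, 0], [0, 0, 0.2, 0, 0, 0], [0, 0, 0.1, 0, 0, 0], [0, 0, 0, 0, 0, 0], [0, 0, 0, 0, 0, 0], [0, 0, 0, 0, 0, 0]]])

```text
time_s: 25.05
eef_pos: [0.6084, -0.0943, 0.2381]
eef_rot: [0.0, 0.707, 0.707, 0.0]
wrist_force: [0.4, -0.1, -0.9]
opening: 0.665
grasp_force: 64.4
```

>>> send_rows(commands=[[[0.02, 0, 0.05, 0, 0, 0], [0, 0, 0.02, 0, 0, 0], [0, 0, 0, 0, 0, 0], [0, 0, 0, 0, 0, 0]]])

```text
time_s: 25.38
eef_pos: [0.6084, -0.0937, 0.2359]
eef_rot: [0.0, 0.707, 0.707, 0.0]
wrist_force: [-0.1, -0.9, 0.1]
opening: 0.669
grasp_force: 64.5
```

>>> send_rows(commands=[[[0, 0, 0, 0, 0, 0], [0, 0, 0, 0, 0, 0], [0, 0, 0, 0, 0, 0], [0, 0, 0, 0, 0, 0], [0, 0, 0, 0, 0, 0], [0, 0, 0, 0, 0, 0]]], jaw=1)

```text
time_s: 25.88
eef_pos: [0.6083, -0.0937, 0.2358]
eef_rot: [0.0, 0.707, 0.707, 0.0]
wrist_force: [0.5, 0.1, 0.8]
opening: 1.0
grasp_force: 0.0
```

>>> send_rows(commands=[[[0, 0, -0.6, 0, 0, 0], [0, 0, -1, 0, 0, 0], [0, 0, -1, 0, 0, 0], [0, 0, -1, 0, 0, 0], [0, 0, -1, 0, 0, 0], [0, 0, -0.5, 0, 0, 0], [0, 0, 0, 0, 0, 0]]])

```text
time_s: 26.47
eef_pos: [0.6094, -0.094, 0.3941]
eef_rot: [0.004, 0.707, 0.707, 0.002]
wrist_force: [-0.3, -0.3, 0.5]
opening: 1.001
grasp_force: 0.0
```

>>> send_rows(commands=[[[0, -0.8, 0, 0, 0, 0], [0, -0.8, 0, 0, 0, 0], [0, -0.8, 0, 0, 0, 0], [0, -0.8, 0, 0, 0, 0], [0, -0.8, 0, 0, 0, 0], [0, 0, 0, 0, 0, 0], [0, 0, 0, 0, 0, 0]]])

```text
time_s: 27.05
eef_pos: [0.4875, -0.0935, 0.3879]
eef_rot: [-0.0, 0.707, 0.707, -0.0]
wrist_force: [-0.5, -0.6, 1.1]
opening: 0.998
grasp_force: 0.0
```

Run:
```python
from h import *
p=imaging.camera("top"); W=world(p); s=imaging.camera("scene"); cv2.imwrite("pics/s2.png",s["image"])
for n,c,z in [("a",(373,165),.113),("b",(327,165),.097),("c",(275,166),.081),("d",(228,166),.065),("oil",(325,268),.11)]: print(n,disc(W,c,z,.006,26))
print(status.get_obs()["eef_pos"])
```

```text
a (array([ 0.6143, -0.0832], dtype=float32), array([ 0.6101, -0.0921]), 58, np.float64(0.1137), np.int64(438))
b (array([ 0.6083, -0.0096], dtype=float32), array([ 0.6089, -0.0095]), 50, np.float64(0.0976), np.int64(657))
c (array([0.6091, 0.0748], dtype=float32), array([0.61  , 0.0754]), 42, np.float64(0.0816), np.int64(427))
d (array([0.6079, 0.1583], dtype=float32), array([0.6087, 0.159 ]), 34, np.float64(0.0653), np.int64(265))
oil (array([ 0.4291, -0.0074], dtype=float32), array([ 0.4292, -0.0075]), 20, np.float64(0.1113), np.int64(122))
[ 0.48873202 -0.09377094  0.38850255]
```

View pics/s2.png

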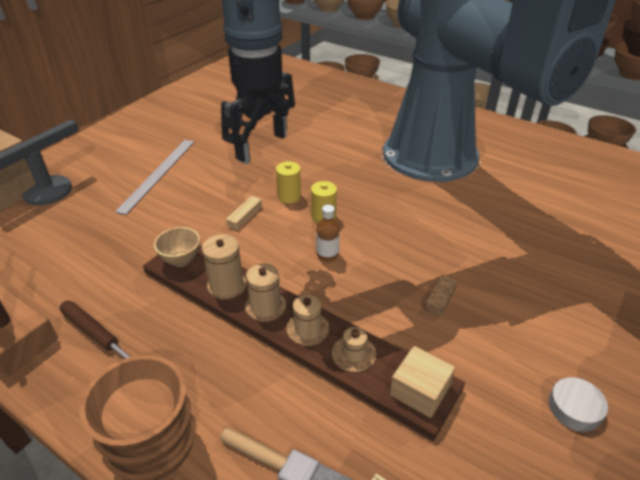

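The scene view shows the boxes upright on their pads in falling size from the bowl: a (222,265), b (264,292), c (307,320) and d (354,348). The oil stands at (328,235) and the gripper is clear, so I'm handing in.

```bash
python3 -c "
from bench import ctrl
print(ctrl.hand_in())"
```

```text
the job is handed in; nothing more can be done
None
```

I handed the job in after about 27 s: all four boxes are upright on their pads, largest by the bowl down to smallest by the blank, each within about 4 mm of centre (box_a was partly hidden from the top camera), and the oil bottle is still standing; no verdict came back.

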